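# Feed a pipe flange through the one-way flap

### The arm

A 7-joint arm with a two-finger parallel gripper is mounted at the origin on the work surface. World frame = base frame: x ahead of the robot, y to its left, z up, the work surface at z = 0. Lengths are in m, angles in rad, forces in N, time in s.
With the tool pointing down it reaches from about 0.425 to 0.925 m from the base axis. Payload 6.8 kg.
Tool frame: the origin (TCP) lies at the very end of the fingers, on their centre line; the grasp point (between the pads) lies 19 mm behind it; z points along the fingers, x is the direction in which the jaws open and shut, and the axes are right-handed (so a half turn about z gives the same grasp; the last joint's range is limited). The gripper opens to 85 mm and grips with 20 to 120 N. Pads are 22 mm wide; open, the fingers measure 114 mm over their backs; the gripper's body (76 mm by 85 mm) begins 54 mm behind the grasp point. The pads swing forward as they close: fully open they stand 13 mm farther back than shut.
Start: joints at [1.202, 0.477, 0.022, 1.555, -0.011, 1.109, -0.083], TCP at [0.174, -0.652, 0.231] pointing down, gripper open.
Joint ranges: [-2.96, 2.96], [-0.34, 2.1], [-1.41, 1.46], [0.24, 2.44], [-1.37, 4.51], [0.17, 1.92], [-2.96, 2.96]. Speed limits (rad/s): [2.39, 2.39, 3.14, 3.14, 3.14, 3.14, 3.14].

### API

Orientations are given as a unit quaternion [w, x, y, z].
In Python, from station import bot gives the robot as it stands.
- The arm moves only by the shell command python3 -m creep 'ROWS' [FORCE]. ROWS is JSON, a list that holds one entry, the list of rows, each a list of 7 numbers: the shift along the tool's x, y, z in cm, then the turn, a rotation vector about the tool's x, y, z in rad, then the opening, from 0 (shut) to 1 (fully open). In form: [[[dx, dy, dz, wx, wy, wz, claw], ...]]. A call has 1 to 10 rows; each row is the pose to reach, as a shift and turn from the pose commanded when the call began, along the tool's axes at that moment; what a row does not reach only later rows make up. A row lasts 1/8 s, in which the tool goes at most 62.5 mm and 10.7 degrees, less where a joint would pass 70% of its speed; a pose out of reach is approached as far as the arm can. A call with a gripper value outside its range is refused whole. The fingers move at their own pace and stop on an object; FORCE is the grip in N (left out, the last holds). Time passes only in rows, so rows that repeat a pose let the fingers close. It gives the time, the measured TCP pose, the force and the opening at its end, in the units of the state.
- bot.get_obs(): the state, without advancing time (a new reading comes with each control period).
- bot.read_camera(name): name is "scene" or "top" or "wrist"; returns (picture, depth): 480x640x3 uint8, blue, green, red; 480x640 float32, m along the optical axis (not along the pixel's ray), 0 where there is no reading.
- bot.calibration(name): a dict with "mtx" (3x3 intrinsics, pixels), "dist_coeffs" ([k1, k2, p1, p2, k3] as OpenCV has them; the pictures are not rectified), "rvec" (rotation vector, rad) and "tvec" (3), from world to camera coordinates, as OpenCV has them. Camera axes: x right, y down, z forward; pixel columns grow to the right and rows downward; lengths in m; the calibration is good to about 2 mm. A picture is of the moment at which its call begins: read the wrist's pose just before it. calibration takes no time and is no camera call; for the wrist camera it gives the pose at the moment of the call.
- bot.hand_in(): hands the job in, once; it reports no verdict.
Trained networks look in the newest picture that a camera, given by its name, has taken for a name from the list of things; names that differ only in an ending like _2 or _b are one class to them, and where a whole thing is asked for, a point or a joint stands for the part that bears it (a point fixed in the world has none). Each returns a list of dicts, best first, with "p" (0 to 1); they miss things now and then, are a little off and sometimes report something else, mostly with a low value. They report only what shows in the picture. A call takes as long as a camera call.
- bot.find_in(camera, label): "xy" ([column, row] in pixels, amid what is visible of it).
- bot.silhouettes(camera, label): "mask" (480x640 bool, what is visible of it) and "xy" ([column, row] in pixels, amid what is visible of it).
The state is a dict: "t": time; "q": joint angles; "joint_vel": joint speeds; "joint_torque": joint torques, N m; "eef_pos": TCP position; "tool_rot": TCP orientation; "contact_force": force on the tool from outside, world axes, zero at the start; "torque": the same for the moment, N m; "gripper_width": opening from 0.0 (shut) to 1.0 (fully open).
Only numpy, scipy, OpenCV 4.12 (cv2) and the standard library are available. Lean on these libraries where they do the work, as an engineer would, in place of code of your own. Each camera call takes 0.05 s, during which the arm holds its last target.

### The job

Take the pipe flange with the round foot by its stub, stand it in the open entry of the feed track, and slide it along the track's floor so that its foot pushes the sprung one-way flap open and passes right through, until the flap shuts itself behind it; do not ram the end stop and keep the fingers off the flap. Then, still holding it, draw it back against the shut flap with a light, steady tug of about 10 N held for half a second (never press on the flap with more than 20 N) to prove that the flap holds, and let go, leaving the flange upright in the track with its foot against the shut flap. Leave everything else where it is.

Things in the scene. Friction and masses are not known exactly. Their poses are not given: they have to be found in the camera images.
- flange_center (a point): centre, half-way up (50 mm), of the steel pipe flange with the ROUND foot: foot 72 mm in diameter, 14 mm thick; hub 42 mm in diameter up to 30 mm; then a plain upright stub 27 mm in diameter from 30 mm up to the top at 100 mm above the underside. About 0.5 kg. It stands upright on the bench, z up. Grip the stub from above, 58 to 80 mm above the underside
- track: slick-lined steel feed track (friction about 0.2) fixed to the bench, open on top: channel 80 mm wide (y -40 to +40 mm), floor 4 mm and wall tops 30 mm above the bench. Origin: on the bench, mid-channel, near the flap; x: feed direction, y: left of it, z up. Entry: from the flared mouth at x = -125 mm to the flap, near x = 0. Pocket: from the flap to the end stop at x = 157 mm
- flap (a joint): angle of the sprung one-way flap: 0 shut, square across the channel; up to 1.65 as it swings to +x of the track, into the left wall. It cannot swing to the entry side (rigid stop). The block with its hinge pin is clamped at a place that differs each time and is not reported: the shut flap's middle is anywhere from x = -12 to +12 mm of the track, so where the foot bears back on it must be felt
- flap_zone (a point): point on the track's floor, mid-channel, at track x = 0, the middle of the range of the shut flap. The flap: steel plate 5 mm thick, 6 to 28 mm above the bench, from the pin at track y = +46 to y = -16 mm. Opening it takes up to about 12 N along the track; a foot sliding through opens it to about 1.4; it is freed when the flange's axis is about 90 mm past the flap's plane, and shuts in half a second
- endstop: rigid block across the end of the pocket, 80 mm wide, 26 mm high; its face is at track x = 157 mm, so the foot meets it when the flange's axis is at track x = 121 mm. Origin: middle of the lower edge of that face
- square_flange: a plain steel flange with an identical upright stub, but on a SQUARE foot 56 x 56 x 14 mm; not the one wanted. Origin: centre of its underside
- carton: bystander: white carton 85 x 65 x 50 mm high; origin: centre of its underside
- tin: bystander: upright tin, 68 mm in diameter, 85 mm high; origin: centre of its underside
- coupling: bystander: white plastic pipe coupling standing on end, 60 mm in diameter, 55 mm high; origin: centre of its underside
- nipple: bystander: short brass pipe lying down, 70 mm long, 22 mm in diameter; origin: centre of its underside
- wrench: bystander: steel wrench 190 mm long, lying flat; origin: centre of its underside
- small_carton: bystander: brown carton 60 x 50 x 40 mm high; origin: centre of its underside

How it is judged:
By the outcome, as a careful person would: the job done as asked, in the order asked, and still so for the second after the job is handed in, with the robot touching nothing.
It also fails if it takes over 64 s, if anything falls off the work surface, if the arm or the gripper's body presses on something with over 40 N, if the wrist force passes 120 N, or if a joint passes its speed limit or range.

## Working session

There is one attempt and no reset: what is moved stays moved. The work goes in short steps, Python scripts to look and compute and a shell command to move; the robot and the scene stay as the last step left them, time stands still between calls to the robot, and variables do not carry over. Pictures are saved under pics/ and viewed, and the job is handed in when it is done.

```bash
ls; mkdir -p pics
python3 - <<'E'
from station import bot
import cv2
for c in ["scene","top","wrist"]:
    im,d=bot.read_camera(c); cv2.imwrite(f"pics/{c}0.png",im)
    k=bot.calibration(c); print(c,k)
print(bot.get_obs())
E
```

```text
pics
scene {'mtx': array([[624.97183421,   0.        , 312.84309922],
       [  0.        , 624.97183421, 241.89207926],
       [  0.        ,   0.        ,   1.        ]]), 'dist_coeffs': array([-0.03026243,  0.        ,  0.        ,  0.        ,  0.        ]), 'rvec': array([ 0.72140212,  2.67726818, -1.05642781]), 'tvec': array([ 0.51188615, -0.18043171,  1.53845764])}
top {'mtx': array([[553.38110155,   0.        , 326.98889548],
       [  0.        , 553.38110155, 232.33181817],
       [  0.        ,   0.        ,   1.        ]]), 'dist_coeffs': array([-0.07798089,  0.        ,  0.        ,  0.        ,  0.        ]), 'rvec': array([ 2.21673488, -2.15493431,  0.09134264]), 'tvec': array([-0.02610991,  0.58521863,  1.23906898])}
wrist {'mtx': array([[356.6949468 ,   0.        , 313.09062461],
       [  0.        , 356.6949468 , 237.13384049],
       [  0.        ,   0.        ,   1.        ]]), 'dist_coeffs': array([-0.06853179,  0.        ,  0.        ,  0.        ,  0.        ]), 'rvec': array([-2.29080092,  1.75772791,  0.27275189]), 'tvec': array([-0.67489401, -0.04079013,  0.37987818])}
{'t': 0.15, 'q': array([ 1.20191046,  0.47763318,  0.02232561,  1.55618528, -0.01147934,
        1.10930173, -0.08311203]), 'joint_vel': array([-0.00121704, -0.00407578,  0.00045168, -0.00302703, -0.00020839,
       -0.00095416, -0.00114237]), 'joint_torque': array([ 3.95943993e-03, -5.96926296e+01,  1.61043841e+00, -2.81489825e+01,
        1.26096042e-02,  6.54180913e-03,  1.29975936e-05]), 'eef_pos': array([ 0.17393053, -0.65174949,  0.23054976]), 'tool_rot': array([-3.82637321e-04,  7.93054925e-01, -6.09149732e-01, -5.85892885e-04]), 'contact_force': array([ 1.02084667, -0.72147818, -0.38862311]), 'torque': array([-0.02084564, -0.00592399, -0.06267516]), 'gripper_width': 0.9979603272483323}
```

View pics/scene0.png

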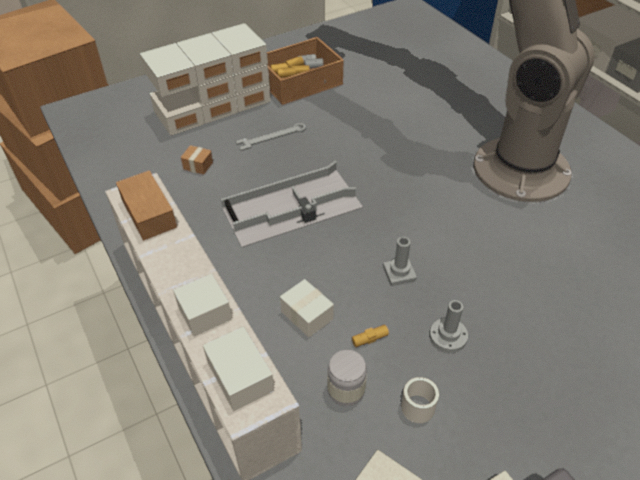

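View pics/top0.png

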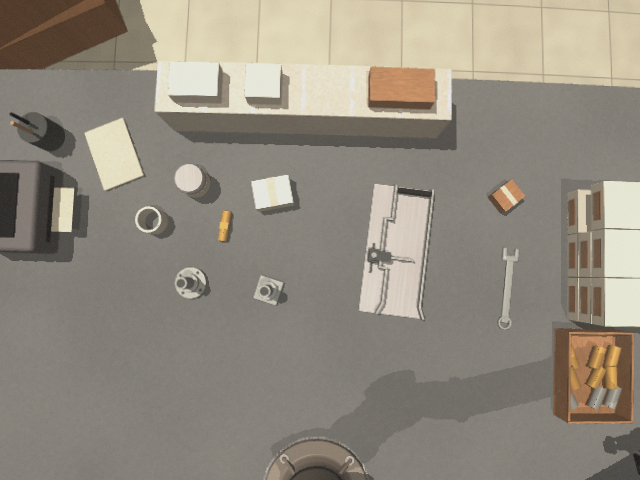

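View pics/wrist0.png

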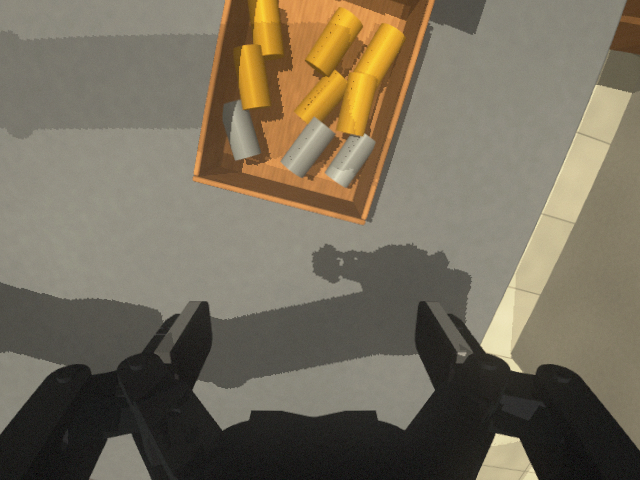

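Top view: the round flange is at about (190,283) and the square one at (268,290). The track runs from its mouth near (397,310) to the stop near (415,190), with the flap at about (400,258). Next I'll measure.

```bash
cat > h.py <<'E'
from station import bot
import cv2, numpy as np
def cam(c):
    k=bot.calibration(c); R=cv2.Rodrigues(k["rvec"])[0]; return k["mtx"],k["dist_coeffs"],R,np.ravel(k["tvec"])
def cloud(c,depth,cal=None):
    K,D,R,t=cal or cam(c)
    v,u=np.mgrid[0:480,0:640]
    p=cv2.undistortPoints(np.stack([u,v],-1).reshape(-1,1,2).astype(np.float64),K,D).reshape(480,640,2)
    X=np.dstack([p[...,0]*depth,p[...,1]*depth,depth])
    return (X-t)@R   # R^T (X-t)
def onplane(c,uv,z):
    K,D,R,t=cam(c); p=cv2.undistortPoints(np.array(uv,float).reshape(-1,1,2),K,D).reshape(-1,2)
    d=np.c_[p,np.ones(len(p))]@R; o=-R.T@t
    return o+d*((z-o[2])/d[:,2])[:,None]
def proj(c,P):
    K,D,R,t=cam(c); return cv2.projectPoints(np.array(P,float).reshape(-1,3),cv2.Rodrigues(R)[0],t,K,D)[0].reshape(-1,2)
def circ(P):
    from scipy.optimize import least_squares
    r=least_squares(lambda a:np.hypot(P[:,0]-a[0],P[:,1]-a[1])-a[2],[*P[:,:2].mean(0),.02],loss='soft_l1',f_scale=.001);return r.x
E
python3 - <<'E'
from h import *
for c in ["top","scene"]:
    im,d=bot.read_camera(c); W=cloud(c,d); np.save(f"/tmp/{c}.npy",W)
    for l in ["flange_center","square_flange","track","flap","endstop"]:
        for r in bot.silhouettes(c,l)[:2]:
            m=r["mask"]&(d>0); P=W[m]
            print(c,l,round(r["p"],2),np.round(r["xy"]),m.sum(),"med",np.round(np.median(P,0),4),"zmax",np.round(np.percentile(P[:,2],[2,98]),4))
            if "flange" in l and r["p"]>.4:
                for lo,hi in [(.085,.115),(.005,.022)]:
                    Q=P[(P[:,2]>lo)&(P[:,2]<hi)]; 
                    if len(Q)>10: print("   ",lo,len(Q),Q.mean(0).round(4),((Q.min(0)+Q.max(0))/2).round(4),np.ptp(Q,0).round(4))
    cv2.imwrite(f"pics/{c}_trk.png",cv2.resize(im[170:330,340:450] if c=="top" else im[150:250,210:370],None,fx=5 if c=="scene" else 3.7,fy=5 if c=="scene" else 3.7,interpolation=cv2.INTER_CUBIC))
E
```

```text
top flange_center 0.59 [189. 284.] 796 med [0.4643 0.2922 0.0155] zmax [0.0004 0.1017]
    0.085 125 [0.4631 0.2994 0.0983] [0.4635 0.3001 0.0965] [0.0236 0.0258 0.02  ]
    0.005 451 [0.4634 0.2944 0.0133] [0.4634 0.2998 0.0135] [0.0686 0.0712 0.0165]
top square_flange 0.73 [269. 290.] 611 med [0.4522 0.1165 0.017 ] zmax [0.0053 0.1024]
    0.085 132 [0.451  0.1201 0.099 ] [0.451  0.1209 0.0955] [0.0255 0.0268 0.0181]
    0.005 325 [0.4508 0.1188 0.0134] [0.4509 0.1202 0.0134] [0.063  0.0655 0.0166]
top square_flange 0.69 [398. 258.] 20 med [ 0.5304 -0.1658  0.0279] zmax [0.0139 0.0332]
top track 0.57 [396. 251.] 7765 med [ 0.5531 -0.1731  0.004 ] zmax [-0.0019  0.0318]
top flap 0.49 [394. 259.] 2 med [ 0.5313 -0.1621  0.0263] zmax [0.0245 0.028 ]
top endstop 0.48 [414. 191.] 213 med [ 0.6835 -0.2064  0.0275] zmax [0.0007 0.0335]
top endstop 0.44 [268. 290.] 613 med [0.4516 0.1165 0.017 ] zmax [-0.0007  0.1024]
scene flange_center 0.74 [449. 332.] 1291 med [0.4734 0.3107 0.02  ] zmax [0.0017 0.1023]
    0.085 196 [0.4662 0.3057 0.0979] [0.4637 0.3034 0.0952] [0.0273 0.026  0.0198]
    0.005 608 [0.4732 0.31   0.0138] [0.4648 0.3027 0.0134] [0.0704 0.0722 0.0167]
scene square_flange 0.68 [402. 265.] 897 med [0.4601 0.1334 0.0301] zmax [0.0056 0.1026]
    0.085 162 [0.4547 0.1266 0.0975] [0.4524 0.1237 0.0951] [0.0286 0.0303 0.0196]
    0.005 340 [0.461  0.1346 0.0137] [0.4529 0.1244 0.0134] [0.0678 0.0688 0.0167]
scene track 0.79 [286. 202.] 5925 med [ 0.5672 -0.1746  0.0063] zmax [0.0004 0.032 ]
scene flap 0.43 [297. 193.] 61 med [ 0.5318 -0.1865  0.0244] zmax [0.0044 0.0315]
scene endstop 0.5 [231. 211.] 150 med [ 0.6878 -0.2088  0.029 ] zmax [0.0052 0.034 ]
scene endstop 0.17 [271. 137.] 385 med [ 0.4747 -0.4272  0.0059] zmax [-0.0011  0.0107]
```

View pics/top_trk.png

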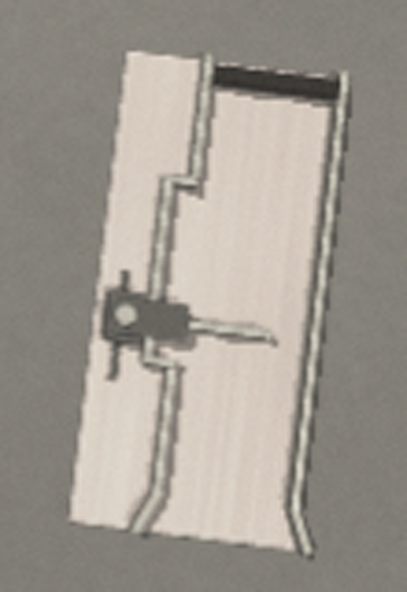

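View pics/scene_trk.png

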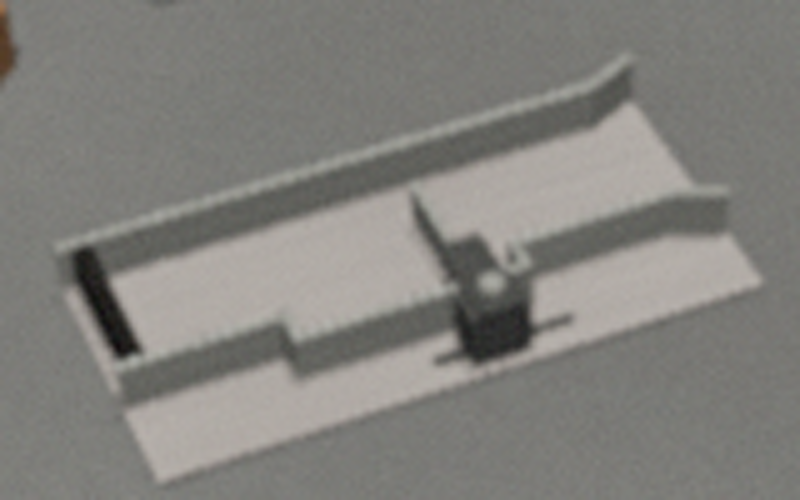

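Run:
```python
from h import *
W=np.load("/tmp/top.npy")
v,u=np.mgrid[0:480,0:640]
box=(u>355)&(u<445)&(v>175)&(v<325)
# height map of points 20..35mm
m=box&(W[...,2]>.022)&(W[...,2]<.035)
for r in range(180,325,4):
    us=np.where(m[r])[0]
    if len(us): print(r,[(int(x),*(1000*W[r,x]).round(0).astype(int)) for x in us][:14])
```

```text
184 [(395, np.int64(700), np.int64(-162), np.int64(30)), (396, np.int64(701), np.int64(-165), np.int64(27))]
188 [(395, np.int64(691), np.int64(-162), np.int64(29)), (396, np.int64(692), np.int64(-165), np.int64(27)), (397, np.int64(692), np.int64(-167), np.int64(26)), (398, np.int64(691), np.int64(-169), np.int64(30)), (399, np.int64(692), np.int64(-171), np.int64(29)), (400, np.int64(691), np.int64(-173), np.int64(32)), (401, np.int64(691), np.int64(-176), np.int64(32)), (402, np.int64(691), np.int64(-178), np.int64(33)), (403, np.int64(692), np.int64(-181), np.int64(28)), (404, np.int64(692), np.int64(-183), np.int64(26)), (405, np.int64(692), np.int64(-185), np.int64(29)), (406, np.int64(693), np.int64(-188), np.int64(26))]
192 [(394, np.int64(682), np.int64(-160), np.int64(27)), (395, np.int64(682), np.int64(-162), np.int64(30)), (396, np.int64(682), np.int64(-165), np.int64(30)), (400, np.int64(683), np.int64(-175), np.int64(22)), (401, np.int64(683), np.int64(-177), np.int64(23)), (402, np.int64(684), np.int64(-179), np.int64(23)), (403, np.int64(683), np.int64(-181), np.int64
[... 9653 characters left out ...]
np.int64(30)), (380, np.int64(418), np.int64(-134), np.int64(26)), (418, np.int64(420), np.int64(-219), np.int64(29)), (419, np.int64(420), np.int64(-221), np.int64(34)), (420, np.int64(420), np.int64(-224), np.int64(29))]
312 [(375, np.int64(409), np.int64(-123), np.int64(28)), (376, np.int64(409), np.int64(-125), np.int64(29)), (377, np.int64(409), np.int64(-127), np.int64(29)), (419, np.int64(411), np.int64(-223), np.int64(24)), (420, np.int64(411), np.int64(-224), np.int64(32)), (421, np.int64(411), np.int64(-226), np.int64(30))]
316 [(421, np.int64(403), np.int64(-226), np.int64(33)), (422, np.int64(402), np.int64(-229), np.int64(31)), (423, np.int64(402), np.int64(-231), np.int64(29))]
```

Top crop: hinge block on the left at about (147,318) in the crop, flap running right to (275,340), dark end stop at the top and flared mouth at the bottom, so feed is roughly world +x. Next I fit the track pose.

```bash
python3 - <<'E'
from h import *
for c in ["top","scene"]:
    W=np.load(f"/tmp/{c}.npy").reshape(-1,3)
    P=W[(W[:,2]>.026)&(W[:,2]<.034)&(W[:,0]>.38)&(W[:,0]<.73)&(W[:,1]<-.09)&(W[:,1]>-.28)]
    from scipy.optimize import least_squares
    # initial: midline y = a + b x ; walls at +-h
    R=P[(P[:,0]>.44)&(P[:,0]<.68)&(P[:,1]<-.2)&(abs(P[:,1]-(-.2235-.103*(P[:,0]-.438)))<.012)]
    L=P[(((P[:,0]>.445)&(P[:,0]<.5))|((P[:,0]>.63)&(P[:,0]<.675)))&(abs(P[:,1]-(-.139-.103*(P[:,0]-.454)))<.008)]
    f=lambda a:np.r_[R[:,1]-(a[0]+a[1]*(R[:,0]-.55)-a[2]),L[:,1]-(a[0]+a[1]*(L[:,0]-.55)+a[2])]
    s=least_squares(f,[-.19,-.1,.042],loss='soft_l1',f_scale=.002).x
    th=np.arctan(s[1]);u=np.array([np.cos(th),np.sin(th)]);n=np.array([-u[1],u[0]])
    o=np.array([.55,s[0]])
    T=np.c_[(W[:,:2]-o)@u,(W[:,:2]-o)@n,W[:,2]]
    E=T[(abs(T[:,1])<.033)&(T[:,2]>.018)&(T[:,2]<.034)&(T[:,0]>.1)&(T[:,0]<.18)]
    print(c,len(R),len(L),s,th,"stop x pct",np.percentile(E[:,0],[2,10,25,50,75,90,98]).round(4))
    for lo,hi in[(.018,.034),(.005,.02)]:
        E=T[(abs(T[:,1])<.033)&(T[:,2]>lo)&(T[:,2]<hi)&(T[:,0]>.1)&(T[:,0]<.18)]
        print(' stop',lo,E[:,0].min().round(4),np.median(E[:,0]).round(4),E[:,0].max().round(4))
    F=T[(T[:,1]<.02)&(T[:,1]>-.03)&(T[:,2]>.018)&(T[:,2]<.032)&(T[:,0]>-.06)&(T[:,0]<.03)]
    for a in np.sort(F[:,1])[::1][::6]: pass
    for b in np.arange(-.03,.02,.006):
        G=F[(F[:,1]>b)&(F[:,1]<b+.006)]
        if len(G): print('  flap y',b.round(3),len(G),G[:,0].min().round(4),np.median(G[:,0]).round(4),G[:,0].max().round(4),np.median(G[:,2]).round(3))
    M=T[(abs(T[:,1])<.06)&(T[:,2]>.02)&(T[:,2]<.035)&(T[:,0]<-.1)&(T[:,0]>-.2)]
    print(' mouth',np.sort(M[:,0])[:6].round(4))
    # floor/base extents
    B=T[(abs(T[:,1])<.03)&(T[:,0]<0)&(T[:,0]>-.2)&(T[:,2]<.02)]
    print(' o',o,'u',u, 'floor z',np.median(B[B[:,0]>-.1][:,2]))
E
python3 -m creep '[[[0,0,-2,0,0,-0.1,1]]]'; python3 -c "
from station import bot; print(bot.get_obs()['q'])"
```

```text
top 226 89 [-0.1917649  -0.09913771  0.04292469] -0.09881483207221776 stop x pct [0.131  0.1313 0.1323 0.1352 0.1382 0.1399 0.1409]
 stop 0.018 0.1306 0.1352 0.1416
 stop 0.005 0.1004 0.1214 0.1787
  flap y -0.018 6 -0.0232 -0.0209 -0.0185 0.026
  flap y -0.012 5 -0.0236 -0.0214 -0.0191 0.027
  flap y -0.006 6 -0.0225 -0.021 -0.0195 0.026
  flap y -0.0 7 -0.0232 -0.021 -0.0186 0.027
  flap y 0.006 7 -0.0235 -0.0213 -0.0189 0.028
  flap y 0.012 5 -0.0221 -0.0202 -0.0197 0.028
  flap y 0.018 2 -0.0227 -0.0227 -0.0226 0.028
 mouth [-0.1502 -0.1498 -0.1494 -0.1494 -0.1485 -0.1479]
 o [ 0.55      -0.1917649] u [ 0.99512179 -0.0986541 ] floor z 0.003535884079489099
scene 261 110 [-0.19019366 -0.10251102  0.04245733] -0.10215419180717387 stop x pct [0.132  0.1331 0.1351 0.1382 0.1409 0.1419 0.1425]
 stop 0.018 0.1318 0.1382 0.1426
 stop 0.005 0.1003 0.1236 0.1751
  flap y -0.024 1 -0.0205 -0.0205 -0.0205 0.026
  flap y -0.018 4 -0.0212 -0.0202 -0.0181 0.026
  flap y -0.012 6 -0.0215 -0.0184 -0.0169 0.025
  flap y -0.006 6 -0.021 -0.0189 -0.0175 0.027
  flap y -0.0 7 -0.0206 -0.0181 -0.0171 0.027
  flap y 0.006 6 -0.0226 -0.0191 -0.0163 0.027
  flap y 0.012 7 -0.0219 -0.0177 -0.0165 0.028
  flap y 0.018 3 -0.02 -0.0198 -0.0169 0.026
 mouth [-0.1497 -0.1493 -0.1484 -0.1474 -0.1474 -0.1474]
 o [ 0.55       -0.19019366] u [ 0.9947868  -0.10197661] floor z 0.004809379923093566
t: 0.88
eef_pos: [0.1738, -0.6511, 0.2498]
tool_rot: [-0.001, 0.823, -0.568, -0.002]
contact_force: [-0.0, 0.0, 0.8]
gripper_width: 1.001
[ 1.21591145e+00  4.62696261e-01  2.16788521e-03  1.53383904e+00
 -9.74308414e-04  1.14872647e+00  1.05594493e-02]
```

```bash
python3 -m creep '[[[-28.8,-37.2,-5,0,0,-1.108,1],[-28.8,-37.2,-5,0,0,-1.108,1],[-28.8,-37.2,-5,0,0,-1.108,1],[-28.8,-37.2,-5,0,0,-1.108,1],[-28.8,-37.2,-5,0,0,-1.108,1],[-28.8,-37.2,-5,0,0,-1.108,1],[-28.8,-37.2,-5,0,0,-1.108,1],[-28.8,-37.2,-5,0,0,-1.108,1],[-28.8,-37.2,-5,0,0,-1.108,1],[-28.8,-37.2,-5,0,0,-1.108,1]]]'; python3 -c "
from station import bot; print(bot.get_obs()['q'])"
```

```text
t: 2.12
eef_pos: [0.4199, -0.2522, 0.3012]
tool_rot: [0.0, 0.999, -0.051, -0.0]
contact_force: [-0.2, 0.6, -0.2]
gripper_width: 0.999
[ 0.81678854  0.1342236  -0.44165089  1.8730149   0.06341829  1.14803771
  0.24964061]
```

```bash
python3 -m creep '[[[-1.3,-55.5,10,0,0,0,1],[-1.3,-55.5,10,0,0,0,1],[-1.3,-55.5,10,0,0,0,1],[-1.3,-55.5,10,0,0,0,1],[-1.3,-55.5,10,0,0,0,1],[-1.3,-55.5,10,0,0,0,1],[-1.3,-55.5,10,0,0,0,1],[-1.3,-55.5,10,0,0,0,1],[-1.3,-55.5,10,0,0,0,1],[-1.3,-55.5,10,0,0,0,1]]]'
python3 - <<'E'
from h import *
print(bot.get_obs()['q'],bot.get_obs()['eef_pos'])
im,d=bot.read_camera("wrist");W=cloud("wrist",d);cv2.imwrite("pics/w1.png",im)
for r in bot.silhouettes("wrist","flange_center")[:2]:
    m=r["mask"]&(d>0);P=W[m];print(r["p"],r["xy"],m.sum())
    for lo,hi in [(.085,.115),(.005,.022)]:
        Q=P[(P[:,2]>lo)&(P[:,2]<hi)]
        if len(Q)>9: print(lo,len(Q),((Q.min(0)+Q.max(0))/2).round(4),np.ptp(Q,0).round(4))
E
```

```text
t: 3.38
eef_pos: [0.4631, 0.3059, 0.2002]
tool_rot: [-0.001, 0.999, -0.049, -0.001]
contact_force: [-0.6, -0.5, 0.1]
gripper_width: 0.995
[-0.0767984   0.42074561 -0.78307251  1.83690107  0.3400953   1.02409574
 -1.09346643] [0.46312987 0.30589984 0.20016358]
0.96 [316.2, 214.3] 4750
0.085 1175 [0.4644 0.2977 0.094 ] [0.0266 0.026  0.0178]
0.005 2349 [0.4643 0.2993 0.0136] [0.0709 0.0672 0.0168]
```

View pics/w1.png

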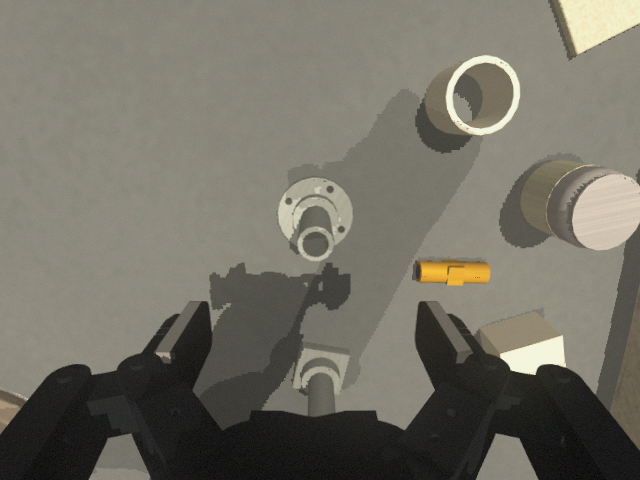

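```bash
python3 -m creep '[[[0.1,0.6,2,0,0,0,1],[0.1,0.6,8,0,0,0,1],[0.1,0.6,11,0,0,0,1],[0.1,0.6,13,0,0,0,1],[0.1,0.6,15.2,0,0,0,1],[0.1,0.6,15.2,0,0,0,1]]]'
python3 - <<'E'
from h import *
im,d=bot.read_camera("wrist");cv2.imwrite("pics/w2.png",im)
E
```

```text
t: 4.22
eef_pos: [0.4646, 0.2941, 0.0486]
tool_rot: [0.001, 0.999, -0.052, -0.001]
contact_force: [-1.0, -0.4, 0.1]
gripper_width: 1.003
```

View pics/w2.png

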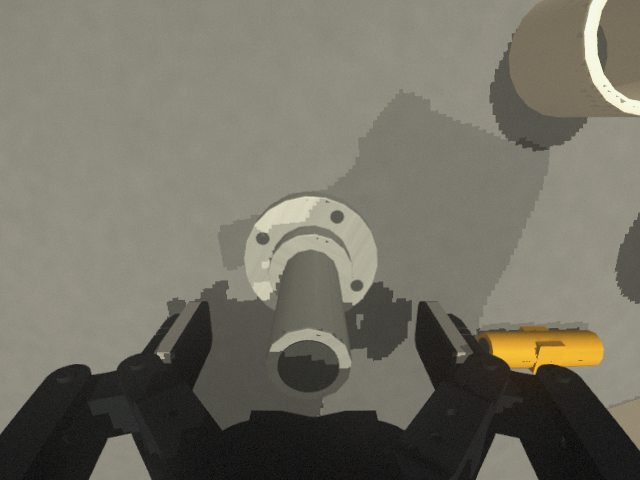

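The stub sits between the pads, about 6 mm off along tool y. I'll correct that and close.

```bash
python3 -m creep '[[[0,-0.5,0,0,0,0,1],[0,-0.5,0,0,0,0,1],[0,-0.5,0,0,0,0,0.5],[0,-0.5,0,0,0,0,0.3],[0,-0.5,0,0,0,0,0],[0,-0.5,0,0,0,0,0],[0,-0.5,0,0,0,0,0],[0,-0.5,0,0,0,0,0],[0,-0.5,0,0,0,0,0],[0,-0.5,0,0,0,0,0]]]' 80;  python3 - <<'E'
from h import *
im,d=bot.read_camera("wrist");cv2.imwrite("pics/w3.png",im)
print(bot.get_obs())
E
```

```text
t: 5.52
eef_pos: [0.4646, 0.301, 0.0494]
tool_rot: [0.0, 0.999, -0.051, -0.0]
contact_force: [-4.1, -0.4, 5.5]
gripper_width: 0.3
{'t': 5.575, 'q': array([-0.18035697,  0.61274823, -0.65778614,  1.95000909,  0.53594838,
        0.75928062, -1.25267756]), 'joint_vel': array([-0.00086168,  0.00214487, -0.00016312, -0.00082759, -0.0004236 ,
        0.00037585,  0.00036128]), 'joint_torque': array([ 6.31033033e-01, -5.11163163e+01, -7.71548599e+00, -1.94256502e+01,
        5.66867720e-01, -7.24119432e-01,  1.61536736e-02]), 'eef_pos': array([0.46453445, 0.30096736, 0.04937731]), 'tool_rot': array([ 1.51227056e-04,  9.98706504e-01, -5.08454003e-02, -2.02075729e-04]), 'contact_force': array([-4.00431241, -0.73645568,  5.66273463]), 'torque': array([-0.23597391,  0.62848771,  0.0337666 ]), 'gripper_width': 0.2957389242356244}
```

View pics/w3.png

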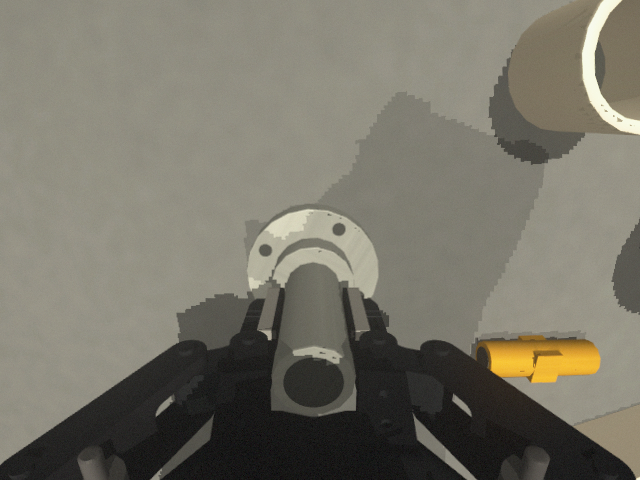

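```bash
python3 -m creep '[[[0,-0.5,-1,0,0,0,0],[0,-0.5,-4,0,0,0,0],[0,-0.5,-8,0,0,0,0],[0,-0.5,-12,0,0,0,0],[0,-0.5,-13,0,0,0,0],[0,-0.5,-13,0,0,0,0]]]';  python3 - <<'E'
from h import *
print(bot.get_obs()['eef_pos'],bot.get_obs()['contact_force'],bot.get_obs()['torque'],bot.get_obs()['gripper_width'])
for c in ["wrist","top","scene"]:
    im,d=bot.read_camera(c);W=cloud(c,d);cv2.imwrite(f"pics/l_{c}.png",im)
    for r in bot.silhouettes(c,"flange_center")[:1]:
        m=r["mask"]&(d>0);P=W[m];print(c,r["p"],r["xy"],m.sum())
        for lo,hi in [(.135,.156)]:
            Q=P[(P[:,2]>lo)&(P[:,2]<hi)]
            if len(Q)>9: print(lo,len(Q),((Q.min(0)+Q.max(0))/2).round(4),np.ptp(Q,0).round(4),Q.min(0))
E
```

```text
t: 6.32
eef_pos: [0.4655, 0.3055, 0.1788]
tool_rot: [0.0, 0.999, -0.051, 0.0]
contact_force: [-0.6, 0.1, -6.7]
gripper_width: 0.297
[0.46548383 0.30549429 0.17878536] [-0.5703718   0.13870706 -6.67123015] [-0.01734468  0.01306013 -0.02790918] 0.29743220017155775
wrist 0.98 [313.7, 287.7] 17991
0.135 6303 [0.4637 0.3136 0.1455] [0.0708 0.0536 0.021 ] [0.42826269 0.2868298  0.13500306]
top 0.97 [179.3, 286.5] 583
0.135 409 [0.463  0.2913 0.1455] [0.0663 0.0456 0.021 ] [0.42988108 0.26850316 0.13500749]
scene 0.74 [466.0, 297.5] 1221
0.135 708 [0.4638 0.3087 0.1455] [0.0732 0.0707 0.0209] [0.42720963 0.27336617 0.13505027]
```

View pics/l_wrist.png

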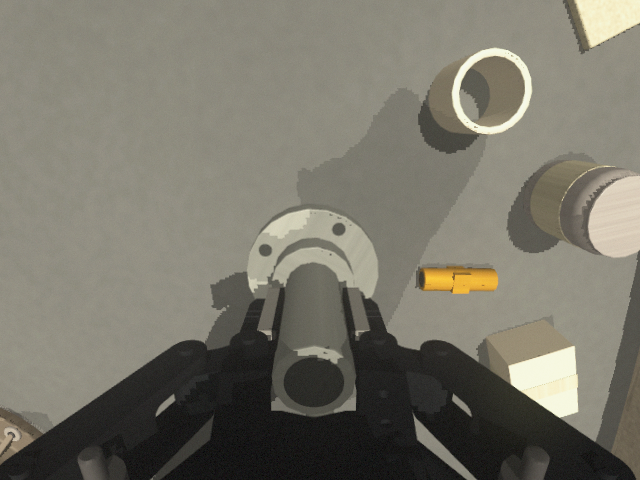

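```bash
python3 -m creep '[[[2.9,48.5,0,0,0,0,0],[2.9,48.5,0,0,0,0,0],[2.9,48.5,0,0,0,0,0],[2.9,48.5,0,0,0,0,0],[2.9,48.5,0,0,0,0,0],[2.9,48.5,0,0,0,0,0],[2.9,48.5,0,0,0,0,0],[2.9,48.5,0,0,0,0,0],[2.9,48.5,0,0,0,0,0],[2.9,48.5,0,0,0,0,0]]]'
```

```text
t: 7.88
eef_pos: [0.4448, -0.1789, 0.1789]
tool_rot: [-0.0, 0.999, -0.051, -0.0]
contact_force: [-0.2, 1.4, -5.3]
gripper_width: 0.3
```

```bash
python3 -m creep '[[[0.1,0.15,3,0,0,0,0],[0.1,0.15,6,0,0,0,0],[0.1,0.15,8,0,0,0,0],[0.1,0.15,9,0,0,0,0],[0.1,0.15,9,0,0,0,0]]]';  python3 - <<'E'
from h import *
print(bot.get_obs()['eef_pos'],bot.get_obs()['contact_force'],bot.get_obs()['torque'])
for c in ["wrist","scene"]:
    im,d=bot.read_camera(c);W=cloud(c,d);np.save(f"/tmp/e_{c}.npy",W);cv2.imwrite(f"pics/e_{c}.png",im if c=="wrist" else cv2.resize(im[110:260,210:410],None,fx=4,fy=4))
E
```

```text
t: 8.5
eef_pos: [0.4458, -0.1801, 0.0891]
tool_rot: [-0.0, 0.999, -0.05, -0.0]
contact_force: [0.0, -0.6, -6.0]
gripper_width: 0.299
[ 0.44581511 -0.18010508  0.08909994] [ 0.04734545 -0.62027909 -5.98977026] [-0.0203671   0.01088204  0.0274377 ]
```

View pics/e_wrist.png

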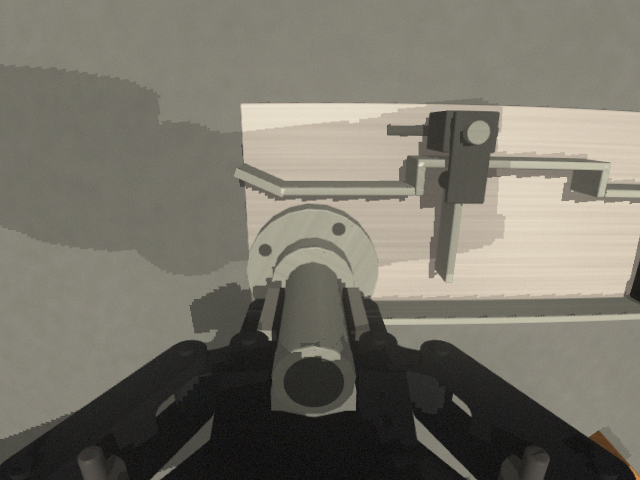

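View pics/e_scene.png

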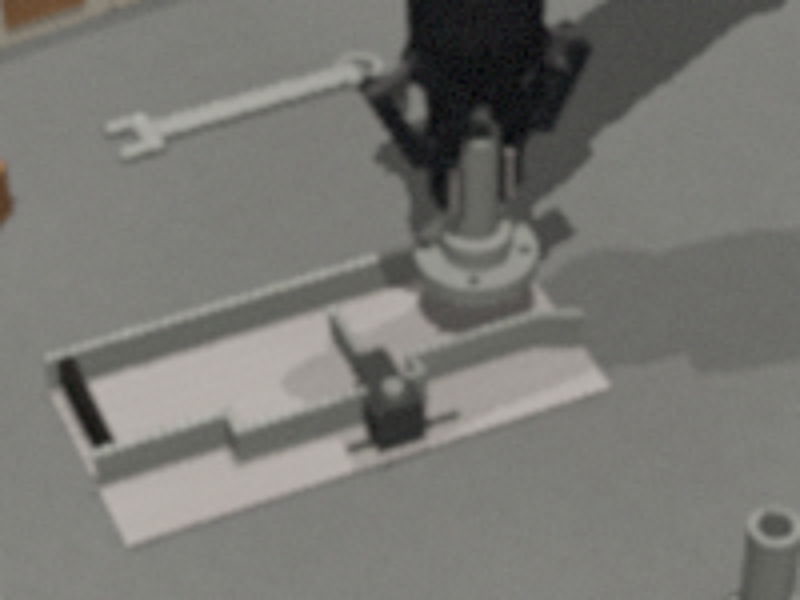

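Run:
```python
from h import *
th=-.1005;u=np.array([np.cos(th),np.sin(th)]);n=np.array([-u[1],u[0]]);o=np.array([.55,-.191])
for c in ["wrist","scene"]:
    W=np.load(f"/tmp/e_{c}.npy");T=np.dstack([(W[...,:2]-o)@u,(W[...,:2]-o)@n,W[...,2]]).reshape(-1,3)
    for nm,yl,yh in [("L",.036,.05),("R",-.05,-.036)]:
      for xl,xh in [(-.11,-.06),(.075,.12),(-.05,.12)]:
        A=T[(T[:,2]>.026)&(T[:,2]<.033)&(T[:,1]>yl)&(T[:,1]<yh)&(T[:,0]>xl)&(T[:,0]<xh)]
        if len(A)>10: print(c,nm,(xl,xh),len(A),"mid",np.median(A[:,1]).round(4),np.percentile(A[:,1],[5,95]).round(4),"slope",np.polyfit(A[:,0],A[:,1],1)[0].round(4))
    F=T[(T[:,2]>.049)&(T[:,2]<.0575)&(abs(T[:,0]+.105)<.05)&(abs(T[:,1])<.05)]
    # outer edge by angular bins about guess
    g=np.array([-.105,0.0])
    for _ in range(3):
        a=np.arctan2(F[:,1]-g[1],F[:,0]-g[0]);r=np.hypot(*(F[:,:2]-g).T);E=[]
        for b in np.arange(-np.pi,np.pi,.1):
            k=(a>b)&(a<b+.1)&(r<.042)
            if k.sum()>3:
                i=np.where(k)[0];j=i[np.argmax(r[i])]
                if r[j]>.03:E.append(F[j])
        E=np.array(E);g=circ(E)[:2]
    print(c,"foot",len(E),circ(E).round(4))
    S=T[(abs(T[:,1])<.033)&(T[:,2]>.015)&(T[:,2]<.032)&(T[:,0]>.1)&(T[:,0]<.16)]
    if len(S):print("stop",np.percentile(S[:,0],[2,50]))
    S=T[(abs(T[:,1]+.003)<.01)&(T[:,2]>.018)&(T[:,2]<.032)&(T[:,0]>-.05)&(T[:,0]<.02)]
    if len(S):print("flap",np.percentile(S[:,0],[2,50,98]))
```

```text
wrist L (-0.11, -0.06) 868 mid 0.0404 [0.0378 0.0425] slope 0.0021
wrist L (0.075, 0.12) 257 mid 0.0407 [0.0381 0.0427] slope 0.0101
wrist L (-0.05, 0.12) 856 mid 0.0419 [0.0381 0.0489] slope -0.013
wrist R (0.075, 0.12) 563 mid -0.0431 [-0.0464 -0.0418] slope -0.003
wrist R (-0.05, 0.12) 2355 mid -0.0431 [-0.0464 -0.0418] slope 0.0017
wrist foot 42 [-1.054e-01 -1.000e-04  3.540e-02]
flap [-0.02247198 -0.02151519 -0.01722191]
scene L (-0.11, -0.06) 52 mid 0.0436 [0.0396 0.0463] slope 0.0355
scene L (0.075, 0.12) 49 mid 0.0441 [0.039  0.0471] slope 0.0352
scene L (-0.05, 0.12) 69 mid 0.0441 [0.0391 0.0478] slope 0.0003
scene R (-0.11, -0.06) 22 mid -0.0409 [-0.0472 -0.0383] slope 0.0755
scene R (0.075, 0.12) 42 mid -0.0414 [-0.0472 -0.0369] slope -0.0122
scene R (-0.05, 0.12) 172 mid -0.0415 [-0.0461 -0.0371] slope 0.0023
scene foot 37 [-0.1045  0.0032  0.0349]
stop [0.13199685 0.13902694]
flap [-0.0221081  -0.0184856  -0.01605669]
```

Both views put the foot about 2 mm left of mid-channel. I'll shift it and lower.

```bash
python3 -m creep '[[[0,0.2,0,0,0,0,0],[0,0.2,1,0,0,0,0],[0,0.2,2,0,0,0,0],[0,0.2,2.8,0,0,0,0],[0,0.2,3.2,0,0,0,0],[0,0.2,3.3,0,0,0,0]]]'; python3 -m creep '[[[0,0,0.1,0,0,0,0],[0,0,0.15,0,0,0,0],[0,0,0.2,0,0,0,0],[0,0,0.2,0,0,0,0]]]'
```

```text
t: 9.35
eef_pos: [0.4455, -0.183, 0.056]
tool_rot: [-0.0, 0.999, -0.051, -0.0]
contact_force: [-0.6, 0.2, -4.9]
gripper_width: 0.295
t: 9.85
eef_pos: [0.4456, -0.1832, 0.0544]
tool_rot: [0.0, 0.999, -0.051, 0.0]
contact_force: [0.1, -0.5, -5.5]
gripper_width: 0.297
```

```bash
python3 -m creep '[[[0,0,0.05,0,0,0,0],[0,0,0.1,0,0,0,0],[0,0,0.1,0,0,0,0]]]'; python3 -m creep '[[[0,0,0.05,0,0,0,0],[0,0,0.05,0,0,0,0]]]'
```

```text
t: 10.22
eef_pos: [0.4456, -0.1832, 0.0535]
tool_rot: [0.0, 0.999, -0.051, 0.0]
contact_force: [-1.1, 0.1, -3.9]
gripper_width: 0.295
t: 10.48
eef_pos: [0.4455, -0.1832, 0.0534]
tool_rot: [0.0, 0.999, -0.051, -0.0]
contact_force: [-3.9, 0.2, 5.4]
gripper_width: 0.3
```

```bash
python3 -m creep '[[[0.5,0,0,0,0,0,0],[1.2,0,0,0,0,0,0],[2,0,0,0,0,0,0],[3,0,0,0,0,0,0],[3.5,0,0,0,0,0,0],[3.8,0,0,0,0,0,0],[3.8,0,0,0,0,0,0]]]'; python3 -c "
from station import bot; o=bot.get_obs();print(o['eef_pos'],o['contact_force'],o['torque'])"
```

```text
t: 11.35
eef_pos: [0.4835, -0.1872, 0.0534]
tool_rot: [0.0, 0.999, -0.051, 0.0]
contact_force: [-3.7, 0.2, 6.1]
gripper_width: 0.3
[ 0.48348609 -0.18715094  0.05338005] [-3.6652952   0.20078368  6.10915294] [ 0.04302175  0.64760387 -0.01981647]
```

```bash
python3 -m creep '[[[0.4,0,0,0,0,0,0],[0.8,0,0,0,0,0,0],[1.2,0,0,0,0,0,0],[1.6,0,0,0,0,0,0],[2,0,0,0,0,0,0]]]'; python3 -m creep '[[[0.5,0,0,0,0,0,0],[1,0,0,0,0,0,0],[1.5,0,0,0,0,0,0],[2,0,0,0,0,0,0]]]'
```

```text
t: 11.98
eef_pos: [0.5016, -0.1891, 0.0535]
tool_rot: [0.001, 0.999, -0.051, -0.002]
contact_force: [-10.9, 1.3, 15.7]
gripper_width: 0.295
t: 12.48
eef_pos: [0.5203, -0.1916, 0.0536]
tool_rot: [0.001, 0.999, -0.051, -0.003]
contact_force: [-13.4, -0.8, 18.4]
gripper_width: 0.299
```

Run:
```python
from h import *
for c in ["wrist","top"]:
    im,d=bot.read_camera(c);cv2.imwrite(f"pics/p_{c}.png",im if c=="wrist" else cv2.resize(im[170:330,340:450],None,fx=3.7,fy=3.7))
```

```text
(no output)
```

View pics/p_wrist.png

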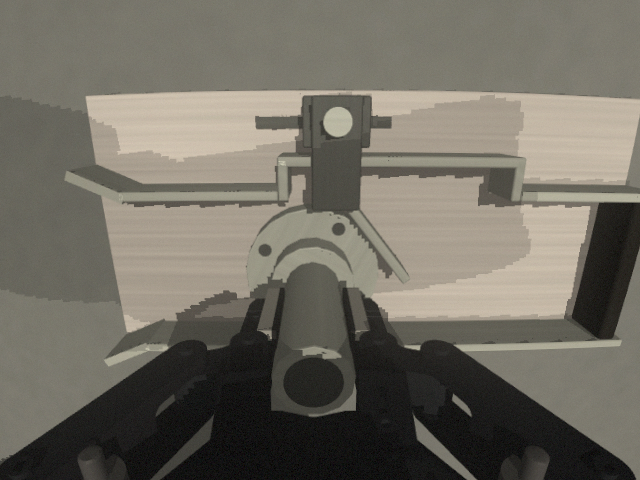

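The flap is swinging open with the foot past the hinge line, forces moderate. Continuing.

```bash
python3 -m creep '[[[0.7,0,0,0,0,0,0],[1.4,0,0,0,0,0,0],[2.1,0,0,0,0,0,0],[2.8,0,0,0,0,0,0],[3.5,0,0,0,0,0,0]]]'; python3 -m creep '[[[0.7,0,0,0,0,0,0],[1.4,0,0,0,0,0,0],[2.1,0,0,0,0,0,0],[2.8,0,0,0,0,0,0],[3.5,0,0,0,0,0,0]]]'
```

```text
t: 13.2
eef_pos: [0.5557, -0.1966, 0.0536]
tool_rot: [0.002, 0.999, -0.052, -0.002]
contact_force: [-10.2, -3.3, 13.5]
gripper_width: 0.297
t: 13.82
eef_pos: [0.5917, -0.1999, 0.0536]
tool_rot: [0.001, 0.999, -0.052, -0.001]
contact_force: [-7.7, -2.3, 8.5]
gripper_width: 0.3
```

```bash
python3 -m creep '[[[0.7,0,0,0,0,0,0],[1.4,0,0,0,0,0,0],[2.1,0,0,0,0,0,0],[2.7,0,0,0,0,0,0],[3.1,0,0,0,0,0,0],[3.4,0,0,0,0,0,0],[3.6,0,0,0,0,0,0],[3.6,0,0,0,0,0,0],[3.6,0,0,0,0,0,0],[3.6,0,0,0,0,0,0]]]'
python3 - <<'E'
from h import *
for c in ["wrist","top"]:
    im,d=bot.read_camera(c);cv2.imwrite(f"pics/s_{c}.png",im if c=="wrist" else cv2.resize(im[170:330,340:450],None,fx=3.7,fy=3.7))
E
```

```text
t: 15.08
eef_pos: [0.6288, -0.2017, 0.0535]
tool_rot: [0.0, 0.999, -0.051, 0.0]
contact_force: [-3.6, 0.5, 6.1]
gripper_width: 0.298
```

View pics/s_wrist.png

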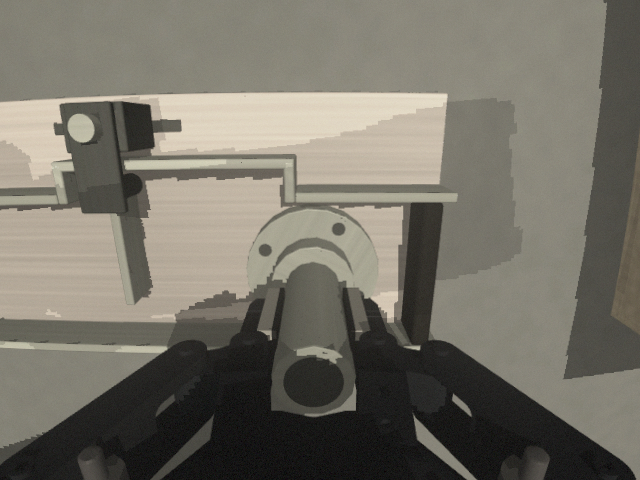

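Wrist view: the flap at (125,255) is shut square across behind the foot, and there is a gap to the stop at (415,270). Now drawing back to just short of the flap.

```bash
python3 -m creep '[[[-0.5,0,0,0,0,0,0],[-1.2,0,0,0,0,0,0],[-2,0,0,0,0,0,0],[-2.8,0,0,0,0,0,0],[-3.6,0,0,0,0,0,0],[-4.2,0,0,0,0,0,0],[-4.6,0,0,0,0,0,0],[-4.8,0,0,0,0,0,0],[-4.9,0,0,0,0,0,0],[-5,0,0,0,0,0,0]]]'; python3 -c "
from station import bot; o=bot.get_obs();print(o['eef_pos'],o['contact_force'],o['torque'])"
```

```text
t: 16.42
eef_pos: [0.5797, -0.1968, 0.0533]
tool_rot: [0.0, 0.999, -0.051, 0.001]
contact_force: [4.4, -1.3, 5.9]
gripper_width: 0.298
[ 0.57965892 -0.19682874  0.05328212] [ 4.4134036  -1.3382875   5.93219706] [-0.1985431  -1.43827616 -0.02444229]
```

```bash
python3 -m creep '[[[-0.05,0,-0.03,0,0,0,0],[-0.1,0,-0.03,0,0,0,0],[-0.15,0,-0.03,0,0,0,0],[-0.2,0,-0.03,0,0,0,0]]]'; python3 -m creep '[[[-0.05,0,0,0,0,0,0],[-0.1,0,0,0,0,0,0],[-0.15,0,0,0,0,0,0],[-0.2,0,0,0,0,0,0]]]';python3 -m creep '[[[-0.05,0,0,0,0,0,0],[-0.1,0,0,0,0,0,0],[-0.15,0,0,0,0,0,0],[-0.2,0,0,0,0,0,0]]]'
```

```text
t: 16.92
eef_pos: [0.5773, -0.1966, 0.0533]
tool_rot: [0.0, 0.999, -0.051, 0.0]
contact_force: [4.3, -0.1, 4.5]
gripper_width: 0.298
t: 17.42
eef_pos: [0.5753, -0.1964, 0.0533]
tool_rot: [0.0, 0.999, -0.051, 0.0]
contact_force: [2.6, -0.7, 5.1]
gripper_width: 0.3
t: 17.92
eef_pos: [0.5733, -0.1961, 0.0533]
tool_rot: [0.0, 0.999, -0.051, 0.0]
contact_force: [4.8, -0.5, 5.2]
gripper_width: 0.294
```

```bash
for i in 1; do python3 -m creep '[[[-0.05,0,0,0,0,0,0],[-0.1,0,0,0,0,0,0],[-0.15,0,0,0,0,0,0],[-0.2,0,0,0,0,0,0]]]'; python3 -m creep '[[[-0.04,0,0,0,0,0,0],[-0.08,0,0,0,0,0,0]]]'; python3 -m creep '[[[-0.04,0,0,0,0,0,0],[-0.08,0,0,0,0,0,0]]]'; done
```

```text
t: 18.42
eef_pos: [0.5713, -0.1959, 0.0533]
tool_rot: [0.0, 0.999, -0.051, 0.0]
contact_force: [3.9, -0.3, 5.0]
gripper_width: 0.299
t: 18.68
eef_pos: [0.5705, -0.1959, 0.0533]
tool_rot: [0.0, 0.999, -0.051, 0.0]
contact_force: [4.6, -1.1, 5.3]
gripper_width: 0.3
t: 18.92
eef_pos: [0.5697, -0.1958, 0.0533]
tool_rot: [-0.0, 0.999, -0.051, 0.0]
contact_force: [5.0, -0.6, 5.5]
gripper_width: 0.297
```

```bash
python3 -m creep '[[[-0.03,0,0,0,0,0,0],[-0.06,0,0,0,0,0,0]]]'; python3 -m creep '[[[-0.03,0,0,0,0,0,0],[-0.05,0,0,0,0,0,0]]]'
```

```text
t: 19.18
eef_pos: [0.5691, -0.1957, 0.0533]
tool_rot: [0.0, 0.999, -0.051, 0.0]
contact_force: [4.1, -1.6, 5.9]
gripper_width: 0.295
t: 19.42
eef_pos: [0.569, -0.1957, 0.0533]
tool_rot: [-0.0, 0.999, -0.051, 0.001]
contact_force: [6.1, -0.1, 3.2]
gripper_width: 0.298
```

```bash
python3 -m creep '[[[-0.02,0,0,0,0,0,0],[-0.02,0,0,0,0,0,0]]]'; python3 -m creep '[[[-0.01,0,0,0,0,0,0],[-0.02,0,0,0,0,0,0]]]'
```

```text
t: 19.68
eef_pos: [0.5689, -0.1957, 0.0533]
tool_rot: [-0.0, 0.999, -0.051, 0.001]
contact_force: [6.1, -0.7, 4.5]
gripper_width: 0.295
t: 19.92
eef_pos: [0.5689, -0.1957, 0.0533]
tool_rot: [-0.0, 0.999, -0.051, 0.001]
contact_force: [8.3, -1.6, 2.4]
gripper_width: 0.298
```

```bash
python3 -m creep '[[[-0.02,0,0,0,0,0,0],[-0.03,0,0,0,0,0,0]]]'; python3 -m creep '[[[-0.01,0,0,0,0,0,0],[-0.02,0,0,0,0,0,0]]]'
python3 - <<'E'
from h import *
print(np.mean([bot.get_obs()['contact_force'] for _ in range(5)],0))
bot.read_camera("wrist");print(bot.get_obs()['contact_force'])
bot.read_camera("wrist");print(bot.get_obs()['contact_force'])
E
```

```text
t: 20.18
eef_pos: [0.5688, -0.1957, 0.0533]
tool_rot: [-0.0, 0.999, -0.051, 0.001]
contact_force: [8.4, -1.5, 1.2]
gripper_width: 0.298
t: 20.42
eef_pos: [0.5688, -0.1957, 0.0533]
tool_rot: [-0.0, 0.999, -0.051, 0.002]
contact_force: [9.7, -0.7, 0.7]
gripper_width: 0.299
[ 9.73173875 -0.65395214  0.71835711]
[ 9.13758297 -0.51144063  0.81076977]
[ 8.85264664 -0.84531048  0.48592711]
```

```bash
python3 -m creep '[[[-0.02,0,0,0,0,0,0],[-0.03,0,0,0,0,0,0],[-0.03,0,0,0,0,0,0]]]'
python3 - <<'E'
from h import *
a=[]
for i in range(3): bot.read_camera("wrist");a.append(bot.get_obs()['contact_force'])
print(np.mean(a,0))
E
```

```text
t: 20.9
eef_pos: [0.5688, -0.1957, 0.0533]
tool_rot: [-0.0, 0.999, -0.051, 0.002]
contact_force: [9.5, -1.0, -0.4]
gripper_width: 0.296
[ 8.71787701 -1.39209401  0.50596083]
```

```bash
python3 -m creep '[[[-0.03,0,0,0,0,0,0],[-0.05,0,0,0,0,0,0]]]'
python3 - <<'E'
from h import *
a=[]
for i in range(3): bot.read_camera("wrist");a.append(bot.get_obs()['contact_force'])
print(np.mean(a,0))
E
```

```text
t: 21.3
eef_pos: [0.5687, -0.1957, 0.0534]
tool_rot: [-0.0, 0.999, -0.051, 0.002]
contact_force: [10.6, -1.3, -1.9]
gripper_width: 0.293
[10.28378431 -1.56131189 -0.32625902]
```

```bash
python3 -m creep '[[[-0.03,0,0,0,0,0,0],[-0.06,0,0,0,0,0,0],[-0.06,0,0,0,0,0,0]]]'; python3 -m creep '[[[0,0,0,0,0,0,0],[0,0,0,0,0,0,0]]]'; python3 -m creep '[[[0,0,0,0,0,0,0],[0,0,0,0,0,0,0]]]';python3 -m creep '[[[0,0,0,0,0,0,0],[0,0,0,0,0,0,0]]]'
python3 - <<'E'
from h import *
a=[]
for i in range(3): bot.read_camera("top");a.append(bot.get_obs()['contact_force'])
print(np.mean(a,0))
im,d=bot.read_camera("wrist");cv2.imwrite("pics/tug.png",im)
E
```

```text
t: 21.82
eef_pos: [0.5686, -0.1956, 0.0534]
tool_rot: [-0.0, 0.999, -0.051, 0.003]
contact_force: [12.2, -1.3, -1.7]
gripper_width: 0.299
t: 22.08
eef_pos: [0.5686, -0.1956, 0.0534]
tool_rot: [-0.0, 0.999, -0.051, 0.003]
contact_force: [11.9, -1.7, -2.5]
gripper_width: 0.3
t: 22.32
eef_pos: [0.5686, -0.1957, 0.0534]
tool_rot: [-0.0, 0.999, -0.051, 0.003]
contact_force: [11.9, -1.3, -2.0]
gripper_width: 0.293
t: 22.58
eef_pos: [0.5686, -0.1956, 0.0534]
tool_rot: [-0.0, 0.999, -0.051, 0.003]
contact_force: [11.1, -2.4, -2.0]
gripper_width: 0.296
[11.23125015 -1.95152842 -1.67335326]
```

View pics/tug.png

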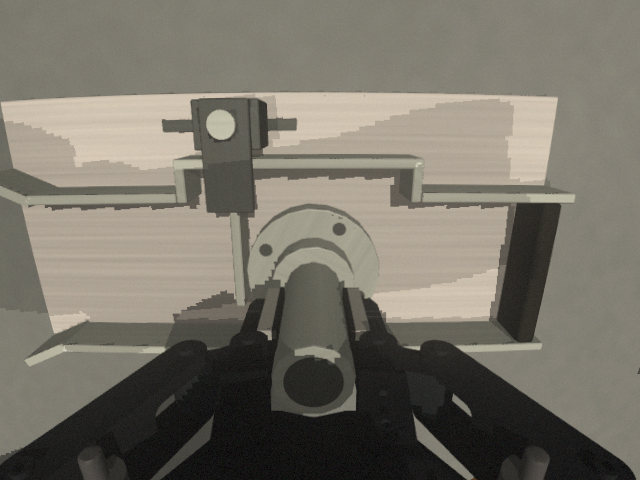

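The foot bears on the shut flap at (240,262). The tug of about 11–12 N at the wrist, roughly 10 N on the flap after friction, held for about 1 s. Now I ease off most of it and release.

```bash
python3 -m creep '[[[0.05,0,0,0,0,0,0],[0.1,0,0,0,0,0,0],[0.14,0,0,0,0,0,0],[0.14,0,0,0,0,0,0]]]'; python3 -c "
from station import bot; o=bot.get_obs();print(o['eef_pos'],o['contact_force'],o['torque'])"
```

```text
t: 23.28
eef_pos: [0.5688, -0.1957, 0.0533]
tool_rot: [-0.0, 0.999, -0.051, 0.001]
contact_force: [7.5, -0.8, 1.1]
gripper_width: 0.296
[ 0.56878859 -0.19567836  0.05328029] [ 7.54069853 -0.83414192  1.07886892] [-0.32803689 -2.12266404  0.05092195]
```

```bash
python3 -m creep '[[[0.05,0,0,0,0,0,0],[0.05,0,0,0,0,0,0]]]'; python3 -m creep '[[[0,0,0,0,0,0,0.35],[0,0,0,0,0,0,0.45],[0,0,0,0,0,0,0.6],[0,0,0,0,0,0,0.8],[0,0,0,0,0,0,1],[0,0,0,0,0,0,1],[0,0,0,0,0,0,1],[0,0,0,0,0,0,1]]]'
python3 - <<'E'
from h import *
im,d=bot.read_camera("wrist");cv2.imwrite("pics/rel.png",im)
E
```

```text
t: 23.52
eef_pos: [0.5688, -0.1957, 0.0533]
tool_rot: [-0.0, 0.999, -0.051, 0.001]
contact_force: [6.5, -0.2, 2.2]
gripper_width: 0.294
t: 24.52
eef_pos: [0.5678, -0.1956, 0.0531]
tool_rot: [0.0, 0.999, -0.051, -0.0]
contact_force: [-0.4, 1.0, -1.1]
gripper_width: 1.003
```

View pics/rel.png

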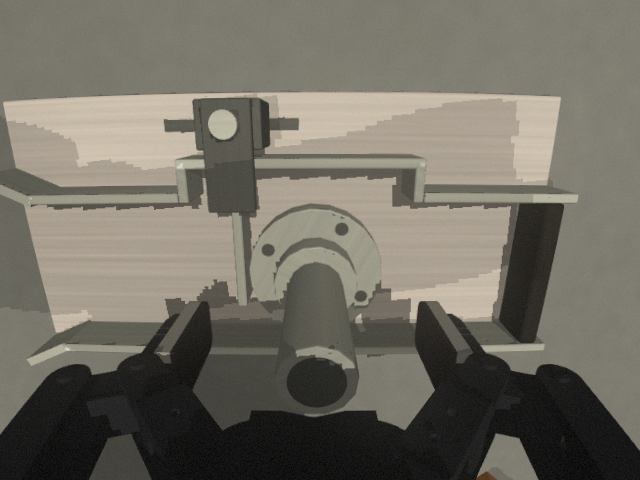

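Released, with the foot edge still at the flap (about 248,262). Retreating straight up.

```bash
python3 -m creep '[[[0,0,-1,0,0,0,1],[0,0,-4,0,0,0,1],[0,0,-8,0,0,0,1],[0,0,-13,0,0,0,1],[0,0,-18,0,0,0,1],[0,0,-20,0,0,0,1],[0,0,-20,0,0,0,1]]]'
python3 - <<'E'
from h import *
th=-.1005;u=np.array([np.cos(th),np.sin(th)]);n=np.array([-u[1],u[0]]);o=np.array([.55,-.191])
for c in ["wrist","scene"]:
    im,d=bot.read_camera(c);W=cloud(c,d);cv2.imwrite(f"pics/f_{c}.png",im if c=="wrist" else cv2.resize(im[110:260,210:410],None,fx=4,fy=4))
    T=np.dstack([(W[...,:2]-o)@u,(W[...,:2]-o)@n,W[...,2]]).reshape(-1,3)
    def rng(lo,hi): return T[(T[:,2]>lo)&(T[:,2]<hi)&(abs(T[:,0]-.02)<.05)&(abs(T[:,1])<.039)]
    A=rng(.096,.112);print(c,"top of stub",len(A),((A.min(0)+A.max(0))/2).round(4),np.ptp(A,0).round(4))
    S=T[(abs(T[:,1]+.003)<.01)&(T[:,2]>.021)&(T[:,2]<.032)&(T[:,0]>-.05)&(T[:,0]<-.012)]
    if len(S):print("flap",np.percentile(S[:,0],[2,50,98]).round(4))
    for b in (-.014,-.008,-.002,.004,.01,.016):
        S=T[(abs(T[:,1]-b)<.003)&(T[:,2]>.022)&(T[:,2]<.032)&(T[:,0]>-.05)&(T[:,0]<-.01)]
        if len(S):print("  y",b,np.median(S[:,0]).round(4))
    F=T[(T[:,2]>.014)&(T[:,2]<.022)&(abs(T[:,0]-.018)<.04)&(abs(T[:,1])<.037)]
    print("foot x",np.percentile(F[:,0],[1,99]).round(4),"y",np.percentile(F[:,1],[1,99]).round(4))
E
```

```text
t: 25.45
eef_pos: [0.5684, -0.1957, 0.2546]
tool_rot: [0.001, 0.999, -0.051, 0.001]
contact_force: [-0.0, -0.0, -1.2]
gripper_width: 1.001
wrist top of stub 772 [ 0.0175 -0.003   0.1005] [0.0266 0.0262 0.0087]
flap [-0.0231 -0.0209 -0.0186]
  y -0.014 -0.0211
  y -0.008 -0.0209
  y -0.002 -0.0208
  y 0.004 -0.0205
  y 0.01 -0.0205
  y 0.016 -0.0213
foot x [-0.0187  0.0516] y [-0.0322  0.0316]
scene top of stub 104 [ 0.0178 -0.0017  0.103 ] [0.0278 0.0304 0.0136]
flap [-0.0224 -0.0185 -0.0169]
  y -0.014 -0.0202
  y -0.008 -0.0184
  y -0.002 -0.019
  y 0.004 -0.0185
  y 0.01 -0.02
  y 0.016 -0.0198
foot x [-0.0182  0.0523] y [-0.0353  0.0349]
```

View pics/f_wrist.png

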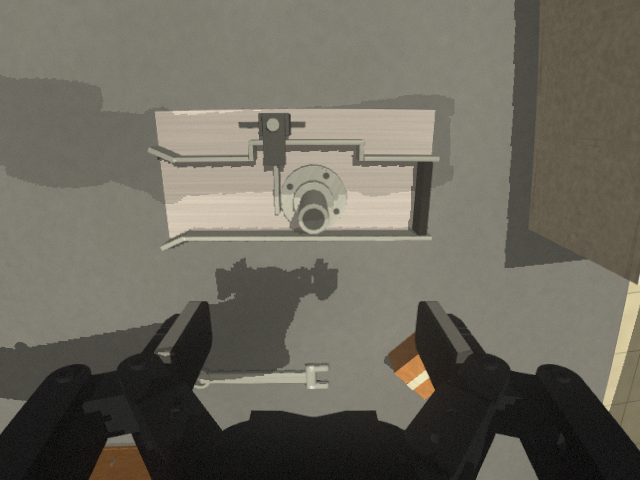

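View pics/f_scene.png

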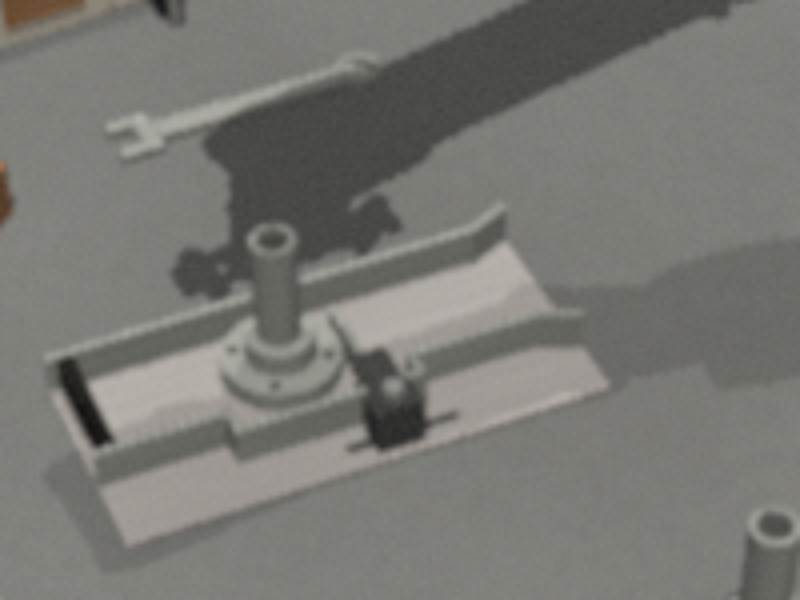

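The flange is upright, the flap shut, and the foot's edge (−18.5 mm) meets the flap's face (−18.6 mm). Handing in.

```bash
python3 -c "
from station import bot; print(bot.hand_in())"
```

```text
the job is handed in; nothing more can be done
None
```

I fed the round-foot flange through the flap and tug-tested it. It is standing upright in the pocket with its foot against the shut flap. I handed the job in at about 25.6 s, inside the 64 s limit.

- **Feed:** I gripped the stub, lowered the flange into the entry about 2 mm right of where I first had it, and slid it along the floor. The push peaked at about 13 N along the track. I stopped about 15 mm short of the end stop and saw the flap shut behind the foot.
- **Tug test:** I felt the foot meet the flap at TCP x ≈ 0.569. I held 11–12 N at the wrist for about 1 s. I reckon that put about 10 N on the flap once floor friction is taken off, and no wrist reading in the tug passed 12.2 N. The flap stayed shut.
- **Release:** I eased the tug to about 6.5 N before opening, rather than to zero, and lifted straight up. The hand-opening shifted nothing that I could see.

**Last checks:**
- The wrist camera put the foot's rear edge at −18.7 mm and the flap's face at −18.6 mm in the frame I fitted to the track. That is contact, within the 2 mm calibration.
- The stub was upright, and the flap was square across the channel.
- The scene camera disagreed with the wrist camera by 1–2 mm, with the same conclusion.
- I moved nothing else, but I did not re-measure the bystanders at the end.

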